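Seat the drive tray in its test dock

TASK

Push the drive tray with the orange front plate fully home in its dock, until the plate sits against the dock's mouth, then let go. The tray jams if it is pushed off-centre, so push gently at the white mark in the middle of the plate, straight along the dock. Leave the blue-fronted tray in the other dock as it is.

Things in the scene. Friction and masses are not known exactly. Their poses are not given: they have to be found in the camera images.
- tray_orange: loose tray to push, 131 mm long (x), grey drive on top, 0.45 kg. Orange front plate at its -x end: 194 wide (y), 40 high, 8 thick, white stripe at mid-width. A black crossbar (170 wide, 40 long, rubber ends) at +x is all the walls guide. x points into the dock, z up. Origin: underside, centre line, 73 behind the plate's front face. Slides at 2 to 5 N; jams if pushed 30 or more off centre
- tray_orange_push (a point): centre of the orange plate's front face, on the 12 mm wide white stripe, 20 mm above the tray's underside (28 above the table; plate from 8 to 48 above the table). Axes as the tray's: push along +x
- dock_orange: fixed open-topped grey dock of the orange tray. Origin on the table under its centre; x = slide direction, inwards; z up. Walls 172 mm apart, 12 thick, 38 high, from x = -65 (mouth) to 65. Floor 8 thick, with a 150 wide apron 80 out in front of the mouth. Tray origin: at the start x = -60 to -72; home x = 0, y = 0, z = 8, the plate stopped by the wall ends, its front face at x = -73
- tray_blue: an identical tray with a blue front plate, half out of a second, identical dock; leave it alone. Origin and axes as the orange tray's
Things that resemble listed ones, but are neither listed nor needed, are in the scene too. Leave any green look-alike of the tray_orange alone.

How it is judged:
At the end, for the whole second after the job is handed in: the orange tray lies at rest in its dock, in every direction within 10 mm of fully home and within 10 degrees of straight, let go; the blue tray is within 15 mm of where it was (x of tray_orange in the frame of dock_orange between -0.01 and 0.01 m and y of tray_orange in the frame of dock_orange between -0.01 and 0.01 m and z of tray_orange in the frame of dock_orange below 0.018 m and angle between the x axis of tray_orange and the x axis of dock_orange, either way round below 0.175 rad and linear speed of tray_orange below 0.02 m/s and distance of tray_blue from where it was at the start of the episode below 0.015 m); the robot touches nothing.
It fails at once if the blue tray was moved by more than 15 mm (distance of tray_blue from where it was at the start of the episode above 0.015 m).
It fails at once if the orange tray was rammed: pushed with more than 50 N (contact force between tray_orange and the fingers above 50 N).
It also fails if it takes over 32 s, if anything falls off the work surface, if the arm or the gripper's body presses on something with over 40 N, if the wrist force passes 120 N, or if a joint passes its speed limit or range.

ROBOT

A 6-joint arm with a two-finger parallel gripper is mounted at the origin on the work surface. World frame = base frame: x ahead of the robot, y to its left, z up, the work surface at z = 0. Lengths are in m, angles in rad, forces in N, time in s.
With the tool pointing down it reaches from about 0.15 to 0.775 m from the base axis. Payload 6.1 kg.
Tool frame: the origin (TCP) lies at the very end of the fingers, on their centre line; the grasp point (between the pads) lies 19 mm behind it (hold_point_z is the distance from the TCP to the grasp point, in m); z points along the fingers, y is the line along which they close (so a half turn about z gives the same grasp; the last joint's range is limited). The gripper opens to 85 mm and grips with 20 to 120 N. Pads are 22 mm wide; open, the fingers measure 114 mm over their backs; the gripper's body (76 mm by 85 mm) begins 54 mm behind the grasp point. The pads swing forward as they close: fully open they stand 13 mm farther back than shut.
Start: joints at [-1.322, 0.126, -0.04, 1.405, 0, 1.571], TCP at [0.129, -0.509, 0.231] pointing down, gripper open.
Joint ranges: [-2.72, 2.72], [-0.95, 1.95], [-1.27, 1.35], [-1.78, 2.02], [-1.46, 1.47], [-3.14, 3.14]. Speed limits (rad/s): [2.39, 2.39, 3.01, 3.14, 3.14, 3.14].

INTERFACE

Orientations are given as [roll, pitch, yaw] about the fixed x, y, z axes, in that order (R = Rz(yaw) Ry(pitch) Rx(roll)).
In Python, from plant import state, capture, close_job, hold_point_z gives the robot as it stands.
- The arm moves only by the tool move_arm, never from a script. Its argument "commands" is a list of rows, each a list of 7 numbers: the shift along the tool's x, y, z in mm, then the turn, a rotation vector about the tool's x, y, z in degrees, then the opening, from -1 (shut) to 1 (fully open). A call has 1 to 12 rows; each row shifts and turns the commanded pose from where the row before left it, along the tool's axes as they then stand; what a row does not reach is not made up. A row lasts 1/12 s, in which the tool goes at most 41.7 mm and 7.16 degrees, less where a joint would pass 70% of its speed; a pose out of reach is approached as far as the arm can. A call is refused whole if a number of a shift passes 41.7 or a number of a turn 7.16, either way. A call with a gripper value outside its range is refused whole. The fingers move at their own pace and stop on an object; "force" is the grip in N (left out, the last holds). Time passes only in rows, so rows that do not move let the fingers close. It gives the time, the measured TCP pose, the force, the opening and the grip force at its end, in the units of the state.
- state(): the state, without advancing time (a new reading comes with each control period).
- capture(name): name is "scene" or "top" or "wrist"; returns a dict with "frame" (400x640x3 uint8, red, green, blue), "mtx" (3x3 intrinsics, pixels), "R" (3x3) and "t" (3): a world point X has camera coordinates R X + t. Camera axes: x right, y down, z forward; pixel columns grow to the right and rows downward; lengths in m; the calibration is good to about 2 mm. A picture is of the moment at which its call begins. There is no depth.
- close_job(): hands the job in; it is judged then, once.
The state is a dict: "t": time; "joint_positions": joint angles; "qd": joint speeds; "effort": joint torques, N m; "tcp_pos": TCP position; "eef_rot": TCP orientation; "ft_force": force on the tool from outside, world axes, zero at the start; "torque": the same for the moment, N m; "grip_width": finger opening in m; "grip_force": force on a finger pad.
Only numpy, scipy, OpenCV 4.12 (cv2) and the standard library are available. Lean on these libraries where they do the work, as an engineer would, in place of code of your own. Each camera call takes 0.05 s, during which the arm holds its last target. There are 200 camera calls.

## Working session

There is one attempt and no reset: what is moved stays moved. The work goes in short steps, Python scripts to look and compute and a tool call to move; the robot and the scene stay as the last step left them, time stands still between calls to the robot, and variables do not carry over. Pictures are saved under pics/ and viewed, at most 10 in all, crops included, and the job is handed in when it is done.

Besides the shell and the picture viewer there is one more tool, called by a JSON object that holds its "method" and its "body". move_arm: Moves the arm, as the interface text tells. Its arguments: {"type":"object","properties":{"commands":{"type":"array"},"force":{"type":"number"}},"required":["commands"]}

```bash
mkdir -p pics; python3 - <<'E'
from plant import *
import cv2,pickle
s=state();print({k:s[k] for k in('t','tcp_pos','eef_rot','grip_width')})
d={}
for n in('scene','top'):
    c=capture(n);d[n]=c;cv2.imwrite(f'pics/{n}0.png',c['frame'][:,:,::-1]);print(n,c['mtx'].tolist(),c['R'].tolist(),c['t'].tolist())
pickle.dump(d,open('d.pkl','wb'))
E
```

```text
{'t': 0.0, 'tcp_pos': array([ 0.12917652, -0.5084378 ,  0.23049597]), 'eef_rot': array([-3.13995468e+00, -1.66036767e-05,  2.48818781e-01]), 'grip_width': 0.08524048288668497}
scene [[448.42545824584016, 0.0, 327.1456017587675], [0.0, 448.42545824584016, 198.08517819901843], [0.0, 0.0, 1.0]] [[0.5697108853717263, 0.8218434815994928, -0.0016729738156888426], [0.6406715315493646, -0.4453936595919578, -0.6254314324188344], [-0.5147518778510237, 0.35524326840590176, -0.7802773381952964]] [-0.051594574498926356, -0.36284743530680186, 1.8387780677084409]
top [[402.1795704893919, 0.0, 313.2142789664668], [0.0, 402.1795704893919, 202.39259579727863], [0.0, 0.0, 1.0]] [[-0.0071049071279256125, -0.9999227696521513, -0.010196814496420188], [-0.9940212900973109, 0.008173290169414243, -0.10888008156262759], [0.10895501423973764, 0.009362267833031117, -0.9940025919548907]] [-0.24021087438357233, 0.491186456683706, 1.1473403493110184]
```

View pics/scene0.png

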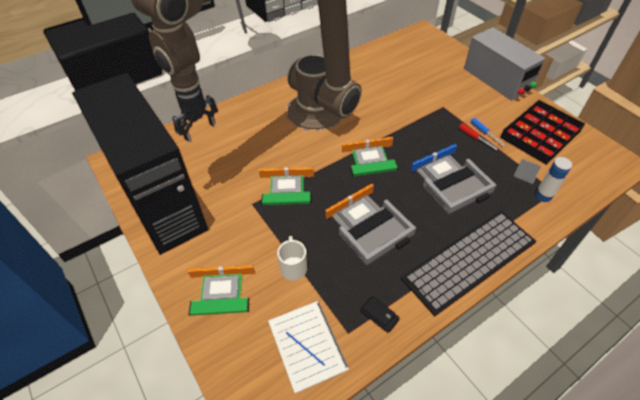

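View pics/top0.png

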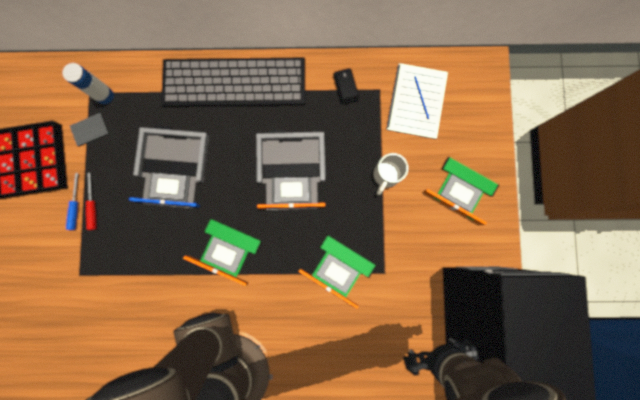

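The candidates in the top view are the orange plate in the grey dock at (291,206), blue at (163,202), and green-bar look-alikes at (217,270), (328,288) and (454,207). I choose the one at (291,206), which is at about (355,200) in scene, and check it close up.

```bash
python3 - <<'E'
import cv2,pickle,numpy as np
d=pickle.load(open('d.pkl','rb'))
a=d['top']['frame'][120:220,240:340,::-1];b=d['scene']['frame'][170:270,318:418,::-1]
r=lambda i:cv2.resize(i,(400,400),interpolation=cv2.INTER_CUBIC)
cv2.imwrite('pics/crop.png',np.hstack([r(a),r(b)]))
E
```

```text
(no output)
```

View pics/crop.png

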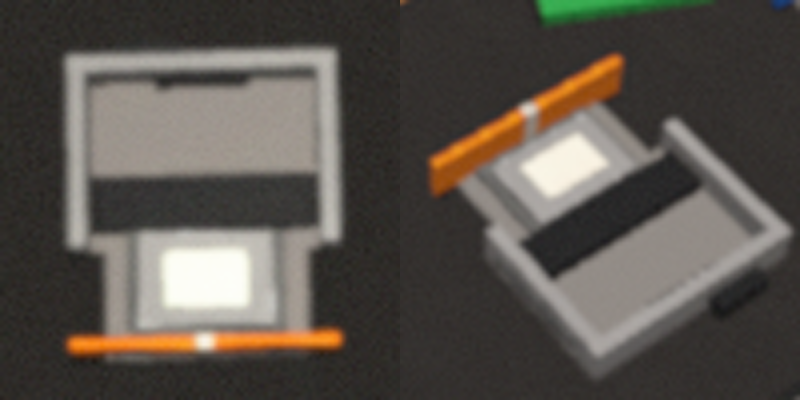

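The crop shows the grey drive, the black crossbar and an orange plate with a white mark, so this is the right tray. In the crop the mark is at (205,341) in top and (530,103) in scene.

```bash
cat > h.py <<'E'
import cv2,numpy as np
def P(c): return c['mtx']@np.c_[c['R'],c['t']]
def tri(c1,p1,c2,p2):
    X=cv2.triangulatePoints(P(c1),P(c2),np.array(p1,float).reshape(2,1),np.array(p2,float).reshape(2,1)).ravel();X=X[:3]/X[3]
    return X
def plane(c,p,z):
    d=c['R'].T@np.linalg.inv(c['mtx'])@[p[0],p[1],1];o=-c['R'].T@c['t'];return o+d*(z-o[2])/d[2]
E
python3 - <<'E'
import pickle,numpy as np
from h import *
np.set_printoptions(precision=4,suppress=True)
d=pickle.load(open('d.pkl','rb'));T,S=d['top'],d['scene']
t=lambda u,v:((u+.5)/4-.5+240,(v+.5)/4-.5+120)
s=lambda u,v:((u-400+.5)/4-.5+318,(v+.5)/4-.5+170)
for n,a,b,z in[('mark',(205,341),(530,103),.048),('plate+y',(68,345),(619,57),.048),('plate-y',(342,338),(432,158),.048),
 ('mouth+y',(66,247),(672,118),.038),('mouth-y',(341,243),(488,234),.038),('far+y',(65,54),(791,231),.038),('far-y',(337,49),(598,352),.038)]:
    print(n,tri(T,t(*a),S,s(*b)),plane(T,t(*a),z)[:2],plane(S,s(*b),z)[:2])
E
```

```text
mark [ 0.4805 -0.1792  0.0538] [ 0.4803 -0.1802] [ 0.4775 -0.175 ]
plate+y [ 0.4786 -0.0816  0.0455] [ 0.4782 -0.0822] [ 0.4802 -0.0829]
plate-y [ 0.4814 -0.2775  0.0534] [ 0.4816 -0.2782] [ 0.4783 -0.2747]
mouth+y [ 0.5505 -0.0794  0.0351] [ 0.5508 -0.0786] [ 0.5517 -0.0822]
mouth-y [ 0.5547 -0.2761  0.031 ] [ 0.552  -0.2784] [ 0.5597 -0.2769]
far+y [ 0.6945 -0.077   0.0374] [ 0.6946 -0.0767] [ 0.6946 -0.0777]
far-y [ 0.6962 -0.2752  0.0421] [ 0.6963 -0.2769] [ 0.6951 -0.272 ]
```

Measurements agree with the text: plate width is 196 mm, dock yaw is about 0.9°, the mark is at (0.475 front, -0.180), and travel is about 66 mm. Next I turn the tool to align it, shut the gripper and approach.

{"method": "move_arm", "body": {"commands": [[0, 0, 0, 0, 0, 6.7, -1], [0, 0, 0, 0, 0, 6.7, -1], [27, -29, 0, 0, 0, 0, -1], [27, -29, 0, 0, 0, 0, -1], [27, -29, 0, 0, 0, 0, -1], [27, -29, 0, 0, 0, 0, -1], [27, -29, 0, 0, 0, 0, -1], [27, -29, 0, 0, 0, 0, -1], [27, -29, 0, 0, 0, 0, -1], [27, -29, 0, 0, 0, 0, -1], [27, -29, 0, 0, 0, 0, -1], [27, -29, 0, 0, 0, 0, -1]], "force": 20}}

```text
t: 1.1
tcp_pos: [0.3956, -0.213, 0.2312]
eef_rot: [-3.142, 0.0, 0.015]
ft_force: [-0.1, 0.4, -0.8]
grip_width: -0.0001
grip_force: 0.0
```

{"method": "move_arm", "body": {"commands": [[15, -16, 0, 0, 0, 0, -1], [15, -16.5, 0, 0, 0, 0, -1], [0, 0, 30, 0, 0, 0, -1], [0, 0, 30, 0, 0, 0, -1], [0, 0, 30, 0, 0, 0, -1], [0, 0, 30, 0, 0, 0, -1], [0, 0, 30, 0, 0, 0, -1], [0, 0, 30, 0, 0, 0, -1], [0, 0, 20, 0, 0, 0, -1], [0, 0, 10, 0, 0, 0, -1], [0, 0, 0, 0, 0, 0, -1]]}}

```text
t: 2.02
tcp_pos: [0.4226, -0.1811, 0.019]
eef_rot: [-3.14, 0.004, 0.015]
ft_force: [-1.0, -0.2, 0.2]
grip_width: -0.0001
grip_force: 0.0
```

```bash
python3 - <<'E'
from plant import *
import cv2,numpy as np
from h import *
c=capture('wrist');t=capture('top');s=state();print(s['t'],s['tcp_pos'],s['eef_rot'],s['ft_force'])
def uv(c,X):
    p=P(c)@np.r_[X,1];return (p[:2]/p[2]).round(1)
print('wrist',uv(c,s['tcp_pos']),uv(c,[.479,-.18,.048]),uv(c,[.475,-.18,.028]),'top',uv(t,s['tcp_pos']))
a=cv2.resize(t['frame'][130:250,220:360],None,fx=3,fy=3,interpolation=2)
b=cv2.resize(c['frame'],(576,360))[:, 100:476]
cv2.imwrite('pics/w1.png',np.hstack([a,b])[:,:,::-1])
E
```

```text
2.1167 [ 0.42468125 -0.18200594  0.02187126] [ 3.14151619e+00 -9.29746608e-05  1.49050820e-02] [ 0.12185375 -0.71289977  0.04551027]
wrist [320.8 253.4] [318.5 164.5] [318.5 163.8] top [292.1 224.8]
```

View pics/w1.png

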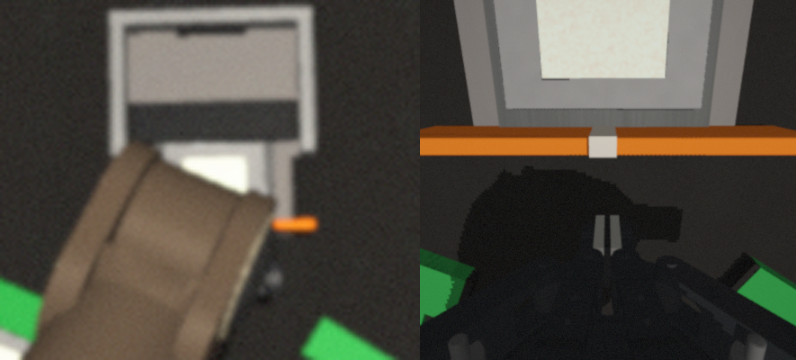

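The wrist view (right half) shows the white mark at about (603,145) and the fingertips at about (607,225), so the fingers are about 1.5 mm to the right of the mark. The plate is square to the tool. I correct the offset and close in.

{"method": "move_arm", "body": {"commands": [[8, -1.5, 0, 0, 0, 0, -1], [8, 0, 0, 0, 0, 0, -1], [8, 0, 0, 0, 0, 0, -1], [5, 0, 0, 0, 0, 0, -1], [3, 0, 0, 0, 0, 0, -1], [3, 0, 0, 0, 0, 0, -1], [3, 0, 0, 0, 0, 0, -1], [3, 0, 0, 0, 0, 0, -1], [3, 0, 0, 0, 0, 0, -1], [3, 0, 0, 0, 0, 0, -1]]}}

```text
t: 2.95
tcp_pos: [0.4699, -0.1796, 0.0211]
eef_rot: [-3.142, 0.003, 0.015]
ft_force: [-4.4, 0.0, 4.4]
grip_width: 0.0001
grip_force: 2.8
```

{"method": "move_arm", "body": {"commands": [[3, 0, 0, 0, 0, 0, -1], [3, 0, 0, 0, 0, 0, -1], [3, 0, 0, 0, 0, 0, -1], [3, 0, 0, 0, 0, 0, -1], [3, 0, 0, 0, 0, 0, -1], [3, 0, 0, 0, 0, 0, -1], [3, 0, 0, 0, 0, 0, -1]]}}

```text
t: 3.53
tcp_pos: [0.491, -0.1793, 0.0211]
eef_rot: [-3.142, 0.003, 0.014]
ft_force: [-6.2, 0.3, 3.7]
grip_width: 0.0003
grip_force: 2.8
```

{"method": "move_arm", "body": {"commands": [[3, 0, 0, 0, 0, 0, -1], [3, 0, 0, 0, 0, 0, -1], [3, 0, 0, 0, 0, 0, -1], [3, 0, 0, 0, 0, 0, -1], [3, 0, 0, 0, 0, 0, -1], [3, 0, 0, 0, 0, 0, -1], [3, 0, 0, 0, 0, 0, -1], [3, 0, 0, 0, 0, 0, -1], [3, 0, 0, 0, 0, 0, -1], [1, 0, 0, 0, 0, 0, -1]]}}

```text
t: 4.37
tcp_pos: [0.5194, -0.1789, 0.0211]
eef_rot: [-3.142, 0.002, 0.015]
ft_force: [-6.3, -0.2, 4.4]
grip_width: -0.0
grip_force: 2.8
```

```bash
python3 - <<'E'
from plant import *
import cv2,numpy as np
c=capture('wrist');t=capture('scene');s=state();print(s['t'],s['tcp_pos'],s['ft_force'])
a=cv2.resize(t['frame'][160:280,300:430],None,fx=3,fy=3,interpolation=2)
b=cv2.resize(c['frame'],(576,360))[:, 100:476]
cv2.imwrite('pics/w2.png',np.hstack([a,b])[:,:,::-1])
E
```

```text
4.4667 [ 0.51960315 -0.17891022  0.02109825] [-4.80333867 -0.10979518  3.19484714]
```

View pics/w2.png

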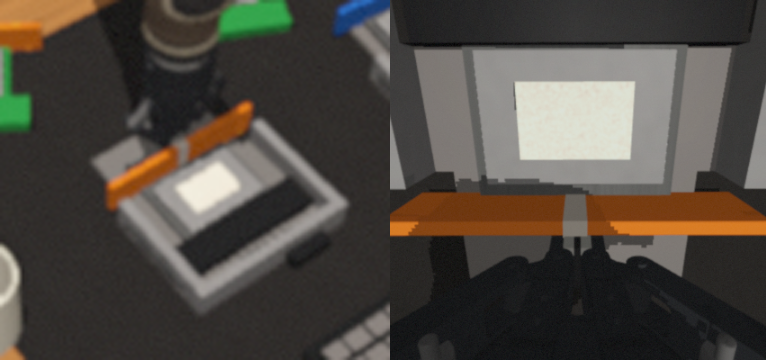

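The tray is straight and the mark at (575,215) is centred on the fingers. A small gap of about 15 mm remains to the wall ends, so I push on slowly until the force rises.

{"method": "move_arm", "body": {"commands": [[2, 0, 0, 0, 0, 0, -1], [2, 0, 0, 0, 0, 0, -1], [2, 0, 0, 0, 0, 0, -1], [2, 0, 0, 0, 0, 0, -1], [1, 0, 0, 0, 0, 0, -1]]}}

```text
t: 4.88
tcp_pos: [0.5297, -0.1788, 0.0211]
eef_rot: [-3.141, -0.0, 0.015]
ft_force: [-3.3, -0.4, -0.0]
grip_width: -0.0
grip_force: 1.7
```

{"method": "move_arm", "body": {"commands": [[1, 0, 0, 0, 0, 0, -1], [1, 0, 0, 0, 0, 0, -1]]}}

```text
t: 5.05
tcp_pos: [0.5315, -0.1787, 0.0211]
eef_rot: [-3.141, 0.0, 0.015]
ft_force: [-3.6, 0.3, -0.9]
grip_width: 0.0002
grip_force: 1.3
```

{"method": "move_arm", "body": {"commands": [[1, 0, 0, 0, 0, 0, -1], [1, 0, 0, 0, 0, 0, -1]]}}

```text
t: 5.22
tcp_pos: [0.5329, -0.1787, 0.0211]
eef_rot: [-3.142, 0.001, 0.015]
ft_force: [-7.7, -0.0, 2.7]
grip_width: 0.0004
grip_force: 3.9
```

{"method": "move_arm", "body": {"commands": [[1, 0, 0, 0, 0, 0, -1]]}}

```text
t: 5.3
tcp_pos: [0.5328, -0.1787, 0.0211]
eef_rot: [3.141, 0.003, 0.015]
ft_force: [-11.3, -0.8, 5.3]
grip_width: 0.0002
grip_force: 5.7
```

{"method": "move_arm", "body": {"commands": [[1, 0, 0, 0, 0, 0, -1]]}}

```text
t: 5.38
tcp_pos: [0.5328, -0.1787, 0.0211]
eef_rot: [3.141, 0.005, 0.015]
ft_force: [-14.6, 0.4, 7.3]
grip_width: -0.0
grip_force: 7.6
```

The force is rising while the tool stays at 0.5328, so the plate is against the mouth as predicted. I back off and look.

{"method": "move_arm", "body": {"commands": [[-5, 0, 0, 0, 0, 0, -1], [-10, 0, 0, 0, 0, 0, -1], [-20, 0, 0, 0, 0, 0, -1], [-20, 0, 0, 0, 0, 0, -1], [0, 0, -30, 0, 0, 0, -1], [0, 0, -30, 0, 0, 0, -1], [0, 0, -30, 0, 0, 0, -1], [-20, 0, -30, 0, 0, 0, -1], [-30, 0, -20, 0, 0, 0, -1], [0, 0, 0, 0, 0, 0, -1], [0, 0, 0, 0, 0, 0, -1]]}}

```text
t: 6.3
tcp_pos: [0.4308, -0.1808, 0.1632]
eef_rot: [3.14, -0.005, 0.014]
ft_force: [1.0, -0.5, -0.6]
grip_width: -0.0001
grip_force: 0.0
```

```bash
python3 - <<'E'
from plant import *
import cv2,numpy as np
c=capture('wrist');t=capture('scene');s=state();print(s['t'],s['tcp_pos'],s['ft_force'])
a=cv2.resize(t['frame'][140:260,310:500],None,fx=3,fy=3,interpolation=2)[:,:400]
b=cv2.resize(c['frame'],(576,360))[:, 100:476]
cv2.imwrite('pics/w3.png',np.hstack([a,b])[:,:,::-1])
E
```

```text
6.4 [ 0.43077809 -0.18036999  0.16102413] [-0.33825913 -0.58098118 -0.51082301]
```

View pics/w3.png

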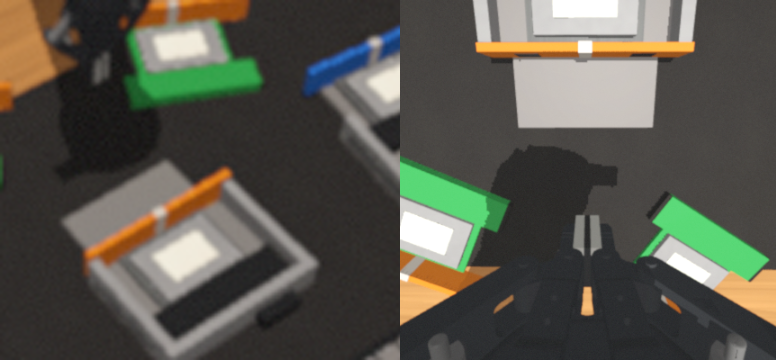

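The plate lies flush across both wall ends: in the wrist half the walls meet it at (483,42) and (686,42). The gripper is clear of everything.

```bash
python3 -c "
from plant import *
print(close_job())"
```

```text
the job is handed in; nothing more can be done
None
```

I pushed the orange tray straight at its white mark until the plate stopped against the dock's mouth, with wrist force peaking near 15 N. I then backed the gripper clear without going near the blue tray and handed the job in at about 6.4 s; no verdict was returned.

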